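# Make up two stamping kits at the foil press counter

### The arm

A 6-joint arm with a two-finger parallel gripper is mounted at the origin on the work surface. World frame = base frame: x ahead of the robot, y to its left, z up, the work surface at z = 0. Lengths are in m, angles in rad, forces in N, time in s.
With the tool pointing down it reaches from about 0.35 to 0.85 m from the base axis. Payload 8.1 kg.
Tool frame: the origin (TCP) lies at the very end of the fingers, on their centre line; the grasp point (between the pads) lies 19 mm behind it; z points along the fingers, y is the line along which they close (so a half turn about z gives the same grasp; the last joint's range is limited). The gripper opens to 85 mm and grips with 20 to 120 N. Pads are 22 mm wide; open, the fingers measure 114 mm over their backs; the gripper's body (76 mm by 85 mm) begins 54 mm behind the grasp point. The pads swing forward as they close: fully open they stand 13 mm farther back than shut.
Start: joints at [-1.265, 0.13, 1.488, -0, 1.523, -0.085], TCP at [0.229, -0.555, 0.231] pointing down, gripper open.
Joint ranges: [-2.96, 2.96], [-0.89, 2.26], [0.02, 2.5], [-1.34, 4.48], [0, 2.73], [-2.66, 2.66]. Speed limits (rad/s): [2.39, 2.39, 2.79, 3.14, 3.14, 3.14].

### API

Orientations are given as a rotation vector (axis times angle).
In Python, from station import arm, optics gives the robot as it stands. The module is installed in compiled form; this text tells all that it offers.
- The arm moves only by the tool carry_out, never from a script. Its argument "series" is a list of rows, each a list of 7 numbers: the shift along the tool's x, y, z in m, then the turn, a rotation vector about the tool's x, y, z in rad, then the finger opening in m, from 0 to 0.0854. A call has 1 to 20 rows; each row shifts and turns the commanded pose from where the row before left it, along the tool's axes as they then stand; what a row does not reach is not made up. A row lasts 1/8 s, in which the tool goes at most 62.5 mm and 10.7 degrees, less where a joint would pass 70% of its speed; a pose out of reach is approached as far as the arm can. A call with a gripper value outside its range is refused whole. The fingers move at their own pace and stop on an object; "squeeze" is the grip in N (left out, the last holds). Time passes only in rows, so rows that do not move let the fingers close. It gives the time, the measured TCP pose, the force, the opening and the grip force at its end, in the units of the state.
- arm.observe(): the state, without advancing time (a new reading comes with each control period).
- optics.capture(name): name is "scene" or "side" or "wrist"; returns a dict with "color" (420x560x3 uint8, blue, green, red), "fov_y" (degrees; the focal length in pixels is half the picture's height over the tangent of half this angle, whatever the lens; pixels are square), "cx", "cy" (the principal point, pixels), "R" (3x3) and "t" (3): a world point X has camera coordinates R X + t. Camera axes: x right, y down, z forward; pixel columns grow to the right and rows downward; lengths in m; the calibration is good to about 2 mm. The wrist camera is an equidistant fisheye: a pixel r from the principal point sees the ray r / f radians off the axis. A picture is of the moment at which its call begins. There is no depth.
- arm.close_job(): hands the job in; it is judged then, once.
The state is a dict: "t": time; "joint_pos": joint angles; "qvel": joint speeds; "tau": joint torques, N m; "position": TCP position; "ee_rot": TCP orientation; "wrist_force": force on the tool from outside, world axes, zero at the start; "wrist_torque": the same for the moment, N m; "finger_gap": finger opening in m; "finger_force": force on a finger pad.
Only numpy, scipy, OpenCV 4.12 (cv2) and the standard library are available. Lean on these libraries where they do the work, as an engineer would, in place of code of your own. Each camera call takes 0.05 s, during which the arm holds its last target. There are 200 camera calls.

### The job

Make up two kits. Plate kit: lay the two thick wooden bars on the two dark bands of the brass plate in the plate tray, one centred on each band and lying along it, then lay the aluminium cover plate level and centred across both bars, its length along the tray's, so that it rests clear of the raised engraving and never touches the tray. Stamp kit: stand the round-based brass stamp upright on the round pad and the square steel block on the square pad of the stamp tray, each in the middle of its pad; leave the thin bar and the hexagonal stamp where they are.

Things in the scene. Friction and masses are not known exactly. Their poses are not given: they have to be found in the camera images.
- plate_tray: Fixed dark-wood tray, 216 (x) by 136 (y) mm, filled by a brass plate, its top 12 mm above the table, flush with the rim. In its middle a raised copper-coloured engraving, 50 (x) by 44 (y) mm, top 15.5 mm above the table. Two flat dark bands, 22 mm wide and 90 mm long along y, are centred at x = +55 and x = -55 mm, y = 0. Origin: centre of the underside, on the table; z up.
- stamp_tray: Fixed dark-wood tray, 196 (x) by 116 (y) mm; rim 8 mm thick, its top 12 mm above the table; inner floor 8 mm above the table. Two flat grey pads on the floor: a round one, 64 mm across, centred at x = -45 mm, y = 0; a square one, 60 mm wide, centred at x = +45 mm, y = 0. Origin: centre of the underside, on the table; z up.
- bar_a: Loose thick spacer bar of pale wood, 80 (its x) by 18 by 18 mm, 30 g, lying on the table; the same as bar_b, either may go on either band. Origin: centre of its underside; x along its length.
- bar_b: Loose thick spacer bar of pale wood, the twin of bar_a: 80 (its x) by 18 by 18 mm. Origin: centre of its underside; x along its length.
- cover: Loose aluminium cover plate, 150 (its x) by 50 (its y) by 12 (z) mm, about 240 g, lying flat on the table. Either way round is good. Origin: centre of its underside. On the bars its underside is 30 mm above the table.
- round_stamp: Loose brass hand stamp standing upright: a round base 40 mm across and 15 mm high, with a round stem 20 mm across on it up to 50 mm above its underside. About 250 g. Origin: centre of its underside, z up the stem.
- block: Loose square steel block, 40 by 40 by 25 (z) mm, about 300 g, lying flat. Origin: centre of its underside; x and y square to its sides.
- thin_bar: Loose thin bar of pale wood, 60 (its x) by 10 by 10 mm: too thin, not part of either kit, to be left where it is. Origin: centre of its underside.
- hex_stamp: Loose brass stamp like round_stamp but with a hexagonal base, 40 mm across flats and 15 mm high, stem 20 mm across, 50 mm high in all: not part of either kit, to be left where it is. Origin: centre of its underside.
There are look-alikes about, which are no part of the job. Leave any green look-alike of the bar_a alone.

How it is judged:
By the outcome, as a careful person would: the job done as asked, in the order asked, and still so for the second after the job is handed in, with the robot touching nothing.
It also fails if it takes over 112 s, if anything falls off the work surface, if the arm or the gripper's body presses on something with over 40 N, if the wrist force passes 120 N, or if a joint passes its speed limit or range.

## Working session

There is one attempt and no reset: what is moved stays moved. The work goes in short steps, Python scripts to look and compute and a tool call to move; the robot and the scene stay as the last step left them, time stands still between calls to the robot, and variables do not carry over. Pictures are saved under pics/ and viewed, at most 14 in all, crops included, and the job is handed in when it is done.

Besides the shell and the picture viewer there is one more tool, called after "Call:" as name(argument=value, ...) on one line, values as JSON. carry_out: Moves the arm, as the interface text tells. Its arguments: {"type":"object","properties":{"series":{"type":"array","items":{"type":"array","items":{"type":"number"}}},"squeeze":{"type":"number"}},"required":["series"]}

```bash
mkdir -p pics; ls; python3 - <<'E'
from station import arm, optics
import cv2,numpy as np
for n in ("scene","side","wrist"):
    c=optics.capture(n); cv2.imwrite(f"pics/{n}0.png",c["color"])
    np.savez(f"pics/{n}0.npz",**c)
    print(n,c["fov_y"],c["cx"],c["cy"],np.round(c["R"],3).tolist(),np.round(c["t"],3))
print(arm.observe())
E
```

```text
pics
scene 53.066617890496275 280.02372279519744 205.32991029371635 [[0.77, 0.637, 0.017], [0.517, -0.609, -0.602], [-0.373, 0.472, -0.799]] [-0.358 -0.253  1.213]
side 55.680239362149734 278.7987209594902 213.36918500637145 [[-0.9, -0.435, 0.016], [-0.333, 0.664, -0.669], [0.28, -0.608, -0.743]] [0.435 0.221 0.712]
wrist 65.70646984690485 279.8149279208376 211.01287522878846 [[0.381, -0.925, -0.002], [-0.887, -0.366, 0.282], [-0.261, -0.106, -0.959]] [-0.599 -0.037  0.379]
{'t': 0.15, 'joint_pos': array([-1.26537519e+00,  1.31000436e-01,  1.48906278e+00,  1.79187289e-05,
        1.52299357e+00, -8.54039084e-02]), 'qvel': array([ 0.00129188,  0.0001977 , -0.00283573, -0.00035049, -0.00192762,
        0.00066584]), 'tau': array([ 2.05003693e-03, -5.70063043e+01, -5.01156807e+01, -1.93065666e-04,
        9.57981858e-03, -4.44229886e-05]), 'position': array([ 0.22846426, -0.55433107,  0.23045931]), 'ee_rot': array([-3.08037151e+00, -6.09722588e-01,  2.24447490e-04]), 'wrist_force': array([ 0.1712942 ,  1.05755618, -0.10961025]), 'wrist_torque': array([-0.02452999, -0.02177493,  0.02727806]), 'finger_force': 0.0, 'finger_gap': 0.08562104161646235}
```

View pics/scene0.png

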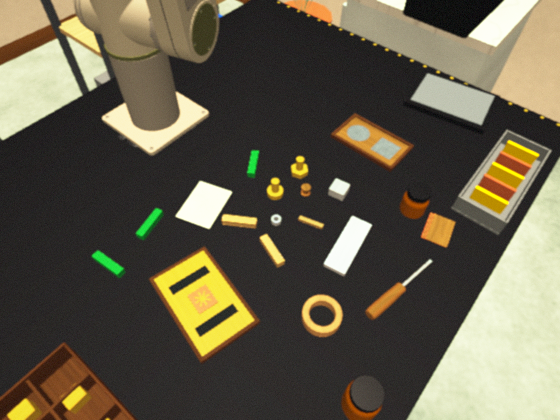

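View pics/side0.png

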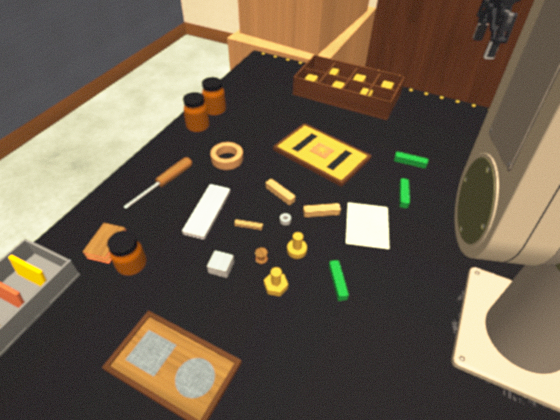

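Scene view: plate tray (203,300), stamp tray (372,140), thick bars (240,221) and (272,250), thin bar (311,222), cover (348,245), block (339,189), and two brass stamps (275,188) and (300,168). The green bars and the white paper (204,204) are look-alikes. The side view agrees, with stamps at (297,245) and (276,282). Next I'll do a metric top-down warp for coarse positions and an enlarged crop to tell the stamps apart.

```bash
cat > h.py <<'E'
import cv2,numpy as np
from scipy.spatial.transform import Rotation as Rot
def load(f): return dict(np.load(f))
def proj(c,X,fish=False):
    X=np.atleast_2d(X).astype(float); P=X@c["R"].T+c["t"]
    f=c["color"].shape[0]/2/np.tan(np.radians(float(c["fov_y"]))/2)
    if fish:
        r=np.hypot(P[:,0],P[:,1]); k=np.arctan2(r,P[:,2])/np.maximum(r,1e-9)
        q=P[:,:2]*k[:,None]
    else: q=P[:,:2]/P[:,2:]
    return q*f+[float(c["cx"]),float(c["cy"])]
def topdown(c,x0,x1,y0,y1,z,s=1000,fish=False):
    "picture with column=(y1-y)*s, row=(x1-x)*s"
    w,h=int((y1-y0)*s),int((x1-x0)*s)
    j,i=np.meshgrid(np.arange(w),np.arange(h))
    X=np.stack([x1-i/s,y1-j/s,np.full_like(i,z,float)],-1).reshape(-1,3)
    m=proj(c,X,fish).reshape(h,w,2).astype(np.float32)
    return cv2.remap(c["color"],m[...,0],m[...,1],cv2.INTER_CUBIC)
E
python3 - <<'E'
from h import *
s=load("pics/scene0.npz"); d=load("pics/side0.npz")
t=topdown(s,.15,.75,-.45,.35,0,1000)
for k in range(0,600,100): cv2.putText(t,f"x{.75-k/1000:.2f}",(0,k+10),0,.4,(255,255,255))
for k in range(0,800,100): cv2.putText(t,f"y{.35-k/1000:.2f}",(k,595),0,.4,(255,255,255))
cv2.imwrite("pics/top0.png",t)
a=cv2.resize(s["color"][140:215,235:335],None,fx=4,fy=4,interpolation=2)
b=cv2.resize(d["color"][225:300,245:345],None,fx=4,fy=4,interpolation=2)
cv2.imwrite("pics/stamps0.png",np.hstack([a,b]))
E
```

```text
(no output)
```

View pics/top0.png

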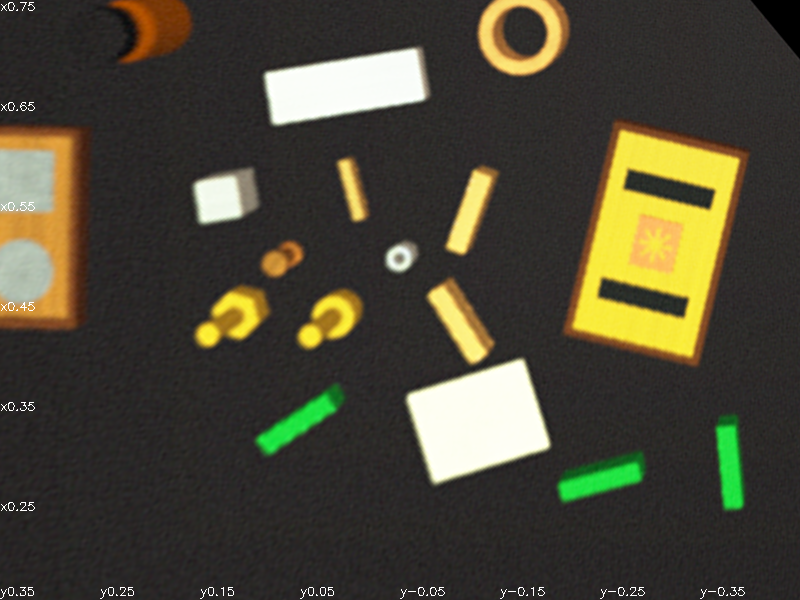

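View pics/stamps0.png

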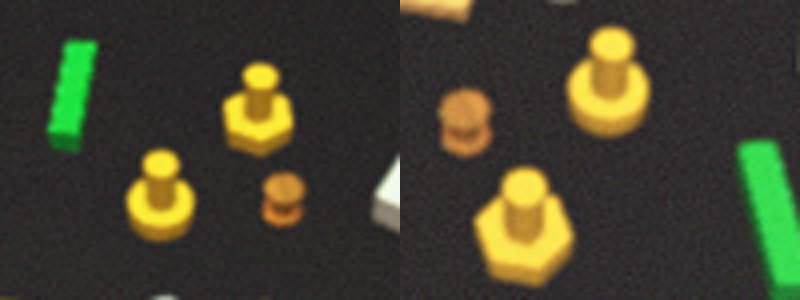

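The round-based stamp is at scene (275,188) / side (297,245), with a smooth disc base. The one at (300,168) / (276,282) has visible hex corners, so it stays. The thick bars are top-down (460,320) and (472,210), and the thin bar is (352,190). The cover is the 150×50 slab at (345,85); the white square (478,420) is flat paper. Next is a wrist-camera survey.

```bash
cat >> h.py <<'E'
def plan(o,p,yaw):
    """tool-frame shift and z-turn from state o to TCP p, tool pointing down, tool x at world angle yaw"""
    R=Rot.from_rotvec(o["ee_rot"]); d=R.inv().apply(np.array(p)-o["position"])
    G=Rot.from_matrix([[np.cos(yaw),np.sin(yaw),0],[np.sin(yaw),-np.cos(yaw),0],[0,0,-1]])
    return np.round(d,4),np.round((R.inv()*G).as_rotvec(),4)
E
python3 - <<'E'
from h import *
from station import arm
o=arm.observe(); R=Rot.from_rotvec(o["ee_rot"]).as_matrix(); print(R.round(3))
w=load("pics/wrist0.npz"); cam=-w["R"].T@w["t"]; print("cam",cam, "in tool",R.T@(cam-o["position"]), "axis in tool",R.T@w["R"][2])
for p in ([.48,-.2,.33],[.52,0,.33]):
  print(plan(o,p,0),plan(o,p,np.pi/2),plan(o,p,-np.pi/2))
E
```

```text
[[ 0.925  0.381 -0.   ]
 [ 0.381 -0.925  0.001]
 [ 0.    -0.001 -1.   ]]
cam [ 0.29414232 -0.52761887  0.37300692] in tool [ 7.09220003e-02  1.14399509e-04 -1.42537812e-01] axis in tool [-2.81917184e-01 -1.75961511e-04  9.59438727e-01]
(array([ 0.3676, -0.2319, -0.0992]), array([-1.500e-03,  1.000e-04,  3.908e-01])) (array([ 0.3676, -0.2319, -0.0992]), array([-1.20e-03, -1.00e-03, -1.18e+00])) (array([ 0.3676, -0.2319, -0.0992]), array([-1.1000e-03,  1.3000e-03,  1.9616e+00]))
(array([ 0.4807, -0.4016, -0.0989]), array([-1.500e-03,  1.000e-04,  3.908e-01])) (array([ 0.4807, -0.4016, -0.0989]), array([-1.20e-03, -1.00e-03, -1.18e+00])) (array([ 0.4807, -0.4016, -0.0989]), array([-1.1000e-03,  1.3000e-03,  1.9616e+00]))
```

Call:
carry_out(series=[[0.0425, -0.0186, -0.002, 0, 0, 0, 0.085], [0.0425, -0.0186, -0.002, 0, 0, 0, 0.085], [0.0425, -0.0186, -0.002, 0, 0, 0, 0.085], [0.0425, -0.0186, -0.002, 0, 0, 0, 0.085], [0.0425, -0.0186, -0.002, 0, 0, 0, 0.085], [0.0425, -0.0186, -0.002, 0, 0, 0, 0.085], [0.0425, -0.0186, -0.002, 0, 0, 0, 0.085], [0.0425, -0.0186, -0.002, 0, 0, 0, 0.085], [0.0425, -0.0186, -0.002, 0, 0, 0, 0.085], [0.0425, -0.0186, -0.002, 0, 0, 0, 0.085], [0, 0, 0, 0, 0, 0.13, 0.085], [0, 0, 0, 0, 0, 0.13, 0.085], [0, 0, 0, 0, 0, 0.13, 0.085], [0, 0, 0, 0, 0, 0, 0.085], [0, 0, 0, 0, 0, 0, 0.085]])

```text
t: 2.02
position: [0.5506, -0.2209, 0.2511]
ee_rot: [-3.141, -0.006, 0.001]
wrist_force: [0.5, 0.1, -0.2]
finger_gap: 0.085
finger_force: 0.0
```

```bash
python3 - <<'E'
from h import *
from station import arm, optics
c=optics.capture("wrist"); np.savez("pics/w1.npz",**c); cv2.imwrite("pics/w1.png",c["color"])
o=arm.observe(); print(o["t"],o["position"],o["ee_rot"],np.abs(o["qvel"]).max())
E
```

```text
2.075 [ 0.55057051 -0.22090012  0.25115142] [-3.14145099e+00 -4.83992212e-03  3.76953770e-04] 0.0102358554596848
```

Call:
carry_out(series=[[0, -0.04, 0, 0, 0, 0, 0.085], [0, -0.04, 0, 0, 0, 0, 0.085], [0, -0.04, 0, 0, 0, 0, 0.085], [0, -0.04, 0, 0, 0, 0, 0.085], [0, -0.04, 0, 0, 0, 0, 0.085], [0, -0.04, 0, 0, 0, 0, 0.085], [0, -0.04, 0, 0, 0, 0, 0.085], [0, -0.04, 0, 0, 0, 0, 0.085], [0, -0.04, 0, 0, 0, 0, 0.085], [0, 0, 0, 0, 0, 0, 0.085], [0, 0, 0, 0, 0, 0, 0.085]])

```text
t: 3.45
position: [0.5504, 0.1388, 0.2512]
ee_rot: [3.141, 0.003, -0.0]
wrist_force: [0.4, -0.7, -0.7]
finger_gap: 0.0851
finger_force: 0.0
```

```bash
python3 - <<'E'
from h import *
from station import arm, optics
c=optics.capture("wrist"); np.savez("pics/w2.npz",**c); cv2.imwrite("pics/w2.png",c["color"])
o=arm.observe(); print(o["t"],o["position"],o["ee_rot"],np.abs(o["qvel"]).max())
a=load("pics/w1.npz")
m=np.vstack([np.hstack([a["color"],c["color"]])]); 
cv2.imwrite("pics/w12.png",cv2.resize(m,(800,300),interpolation=3))
E
```

```text
3.5 [0.55042678 0.13832766 0.25124304] [ 3.14117255e+00  1.61127617e-03 -1.74967770e-04] 0.01352563213242057
```

View pics/w12.png

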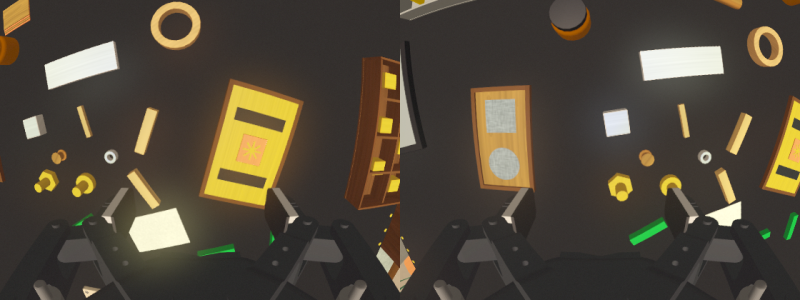

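Left (w1): the plate tray is centred near (252,150), with the two bars at (146,130) and (143,188) and the cover at (82,65). Right (w2): the stamp tray pads are at (500,115) and (504,163), the block at (616,123) and the round stamp at (670,185), partly behind a finger. Next I'll fit silhouette models in all views.

```bash
cat >> h.py <<'E'
from scipy.optimize import minimize
def view(c,fish=False,s=2.0):
    "pinhole picture, enlarged, with its 3x3 K"
    h=c["color"].shape[0]; f=h/2/np.tan(np.radians(float(c["fov_y"]))/2)
    K=np.array([[f,0,float(c["cx"])],[0,f,float(c["cy"])],[0,0,1]])
    if fish:
        N=np.array([[f*s,0,800],[0,f*s,500],[0,0,1.]]); im=cv2.fisheye.undistortImage(c["color"],K,np.zeros(4),Knew=N,new_size=(1600,1100))
    else:
        N=np.diag([s,s,1])@K; im=cv2.resize(c["color"],None,fx=s,fy=s,interpolation=cv2.INTER_CUBIC)
    return dict(im=im,K=N,R=c["R"],t=c["t"])
def pp(v,X):
    P=(np.asarray(X)@v["R"].T+v["t"])@v["K"].T; return P[:,:2]/P[:,2:]
def box(l,w,h): return [np.array([[a*l/2,b*w/2,z] for a in(-1,1) for b in(-1,1) for z in(0,h)])]
def cyl(r,z0,z1): 
    a=np.linspace(0,2*np.pi,48,endpoint=False); return np.concatenate([np.c_[r*np.cos(a),r*np.sin(a),0*a+z] for z in(z0,z1)])
def rect(x,y,l,w,z): return np.array([[x+a*l/2,y+b*w/2,z] for a in(-1,1) for b in(-1,1)])
def place(M,q):
    c,s=np.cos(q[2]),np.sin(q[2]); return [m@np.array([[c,s,0],[-s,c,0],[0,0,1]])+[q[0],q[1],0] for m in M]
def render(v,M,q,off,shape):
    S=8; m=np.zeros((shape[0],shape[1]),np.uint8)
    for X in place(M,q):
        P=cv2.convexHull(((pp(v,X)-off)*S).round().astype(np.int32)); cv2.fillConvexPoly(m,P,255,cv2.LINE_AA,3)
    return m
def fit(views,M,q0,maskf,comp=True,r=.07):
    "fit x,y,yaw of convex parts M to the masks maskf(im) in the views"
    D=[]
    for v in views:
        P=np.concatenate([pp(v,X) for X in place(M,q0)]); pad=25
        a=np.maximum(P.min(0)-pad,0).astype(int); b=np.minimum(P.max(0)+pad,[v["im"].shape[1],v["im"].shape[0]]).astype(int)
        mk=maskf(v["im"][a[1]:b[1],a[0]:b[0]]).astype(np.uint8)
        r0=render(v,M,q0,a,mk.shape)
        if comp:
            n,L=cv2.connectedComponents(mk); k=np.bincount(L[(r0>0)&(mk>0)],minlength=n); k[0]=0
            mk=(L==k.argmax()).astype(np.uint8)
        D.append((v,a,cv2.GaussianBlur(mk*255,(5,5),0).astype(float)))
    def cost(p):
        q=[p[0],p[1],p[2]/.02*1.0*.02/0.03]
        return sum(np.abs(cv2.GaussianBlur(render(v,M,q,a,m.shape),(5,5),0)-m).sum()/m.sum() for v,a,m in D)
    p0=np.array([q0[0],q0[1],q0[2]*.03])
    for s in(.008,.002):
        sim=np.vstack([p0]+[p0+s*e for e in np.eye(3)]); o=minimize(cost,p0,method="Nelder-Mead",options=dict(initial_simplex=sim,xatol=5e-5,fatol=1e-4,maxiter=300)); p0=o.x
    return np.array([p0[0],p0[1],p0[2]/.03]),o.fun/len(D)
MODELS=dict(bar=box(.08,.018,.018),cover=box(.15,.05,.012),block=box(.04,.04,.025),
 stamp=[cyl(.02,0,.015),cyl(.01,.015,.05)],
 bands=[rect(.055,0,.022,.09,.012),rect(-.055,0,.022,.09,.012)],
 pads=[cyl(.032,.008,.008)+[-.045,0,0],rect(.045,0,.06,.06,.008)])
bright=lambda im: im.max(2)>85
dark=lambda im: im.max(2)<100
def gray(im): 
    h=cv2.cvtColor(im,cv2.COLOR_BGR2HSV); return (h[...,1]<75)&(h[...,2]>90)
E
python3 - <<'E'
from h import *
V={k:view(load(f"pics/{k}.npz"),k[0]=="w",3 if k[0]=="s" else 2) for k in("scene0","side0","w1","w2")}
jobs=[("barA","bar",(.54,-.12,.3),bright,["scene0","side0","w1","w2"]),
("barB","bar",(.435,-.105,-.55),bright,["scene0","side0","w1","w2"]),
("cover","cover",(.665,.005,1.47),bright,["scene0","side0","w1","w2"]),
("block","block",(.555,.11,.1),bright,["scene0","side0","w1","w2"]),
("stamp","stamp",(.445,.015,0),bright,["scene0","side0","w1"]),
("plate","bands",(.51,-.305,.0-.22),dark,["scene0","side0","w1"]),
("stray","pads",(.535,.325,0),gray,["scene0","side0","w2"])]
for n,m,q,f,vs in jobs:
    comp=m not in("bands","pads")
    print(n,"ALL",*[x.round(4) if hasattr(x,"round") else x for x in fit([V[k] for k in vs],MODELS[m],q,f,comp)])
    for k in vs: print("    ",k,*[np.round(x,4) for x in fit([V[k]],MODELS[m],q,f,comp)])
E
```

```text
barA ALL [ 0.5438 -0.1284 -0.348 ] 0.1164
     scene0 [ 0.5446 -0.1252 -0.3282] 0.0749
     side0 [ 0.5426 -0.1294 -0.3081] 0.1293
     w1 [ 0.5438 -0.1286 -0.3481] 0.0397
     w2 [ 0.5437 -0.1292 -0.3486] 0.0136
barB ALL [ 0.4341 -0.1174  0.5654] 0.178
     scene0 [ 0.4358 -0.1139  0.548 ] 0.0729
     side0 [ 0.433  -0.1171  0.5669] 0.1366
     w1 [ 0.4344 -0.1176  0.574 ] 0.4179
     w2 [ 0.4342 -0.1176  0.5625] 0.0224
cover ALL [ 0.6661 -0.0032  1.7324] 0.0487
     scene0 [ 6.6760e-01 -4.0000e-04  1.7228e+00] 0.0638
     side0 [ 0.6648 -0.0031  1.7231] 0.0659
     w1 [ 0.6661 -0.0034  1.7332] 0.0099
     w2 [ 0.6661 -0.0039  1.7331] 0.0286
block ALL [0.5596 0.1116 0.1659] 0.0653
     scene0 [0.5602 0.1146 0.1725] 0.031
     side0 [0.5591 0.1109 0.1505] 0.0431
     w1 [0.5595 0.1116 0.1672] 0.0404
     w2 [0.5595 0.1114 0.162 ] 0.0214
stamp ALL [0.4404 0.0064 0.3853] 0.0993
     scene0 [0.4413 0.0086 0.4035] 0.0805
     side0 [0.4389 0.0062 0.3301] 0.1154
     w1 [0.4403 0.0061 0.453 ] 0.0198
plate ALL [ 0.5112 -0.3096 -0.2398] 1.1289
     scene0 [ 0.512  -0.3065 -0.2304] 0.8343
     side0 [ 0.5123 -0.3146 -0.2356] 0.974
     w1 [ 0.51   -0.311  -0.2461] 1.5728
stray ALL [ 0.5274  0.3178 -0.0259] 0.0681
     scene0 [ 0.5287  0.3203 -0.0246] 0.0826
     side0 [ 0.5269  0.3169 -0.0251] 0.0388
     w2 [ 0.527   0.3174 -0.0261] 0.0306
```

```bash
python3 - <<'E'
from h import *
V={k:view(load(f"pics/{k}.npz"),k[0]=="w",3 if k[0]=="s" else 2) for k in("scene0","side0","w1","w2")}
c,s=np.cos(-.24),np.sin(-.24)
dk=lambda im: (im[...,2].astype(int)<110)
for sg in(1,-1):
    q=(.51+sg*.055*c,-.311+sg*.055*s,-.24)
    for k in("scene0","side0","w1"): print(sg,k,*[np.round(x,4) for x in fit([V[k]],[rect(0,0,.022,.09,.012)],q,dk)])
E
```

```text
1 scene0 [ 0.5655 -0.3195 -0.2325] 0.2859
1 side0 [ 0.5631 -0.3268 -0.1538] 0.739
1 w1 [ 0.5638 -0.324  -0.2437] 0.2086
-1 scene0 [ 0.4589 -0.2943 -0.235 ] 0.3424
-1 side0 [ 0.4577 -0.3006 -0.2049] 0.6487
-1 w1 [ 0.4571 -0.2979 -0.2404] 0.247
```

Fits agree to under 1 mm between wrist views. Plate centre is (.5105,-.311) with yaw -.24; stamp tray is (.527,.3174) with yaw -.026. Bar A goes first.

Call:
carry_out(series=[[-0.0009, 0.0382, 0, 0, 0, 0, 0.05], [-0.0009, 0.0382, 0, 0, 0, 0, 0.05], [-0.0009, 0.0382, 0.01, 0, 0, 0, 0.05], [-0.0009, 0.0382, 0.02, 0, 0, 0, 0.05], [-0.0009, 0.0382, 0.04, 0, 0, 0, 0.05], [-0.0009, 0.0382, 0.04, 0, 0, 0, 0.05], [-0.001, 0.0379, 0.04, 0, 0, 0, 0.05], [0, 0, 0, 0, 0, 0.116, 0.05], [0, 0, 0, 0, 0, 0.116, 0.05], [0, 0, 0, 0, 0, 0.116, 0.05], [0, 0, 0, 0, 0, 0, 0.05]])

```text
t: 4.88
position: [0.5438, -0.1292, 0.1014]
ee_rot: [3.094, -0.544, 0.0]
wrist_force: [0.7, -0.0, -0.5]
finger_gap: 0.0499
finger_force: 0.0
```

```bash
python3 - <<'E'
from h import *
from station import arm
print(plan(arm.observe(),[.5438,-.1289,.004],-.348))
E
```

```text
(array([-0.0002, -0.0003,  0.0974]), array([ 0.0002, -0.0001,  0.0001]))
```

Call:
carry_out(series=[[0, 0, 0.03, 0, 0, 0, 0.05], [0, 0, 0.03, 0, 0, 0, 0.05], [0, 0, 0.02, 0, 0, 0, 0.05], [0, 0, 0.01, 0, 0, 0, 0.05], [0, 0, 0.007, 0, 0, 0, 0.05], [0, 0, 0, 0, 0, 0, 0.05], [0, 0, 0, 0, 0, 0, 0.01], [0, 0, 0, 0, 0, 0, 0.01], [0, 0, 0, 0, 0, 0, 0.01], [0, 0, 0, 0, 0, 0, 0.01], [0, 0, 0, 0, 0, 0, 0.01]], squeeze=30)

```text
t: 6.25
position: [0.545, -0.1282, 0.0053]
ee_rot: [3.094, -0.543, 0.003]
wrist_force: [-0.7, 0.9, 6.5]
finger_gap: 0.017
finger_force: 29.9
```

Call:
carry_out(series=[[0, 0, -0.02, 0, 0, 0, 0.01], [0, 0, -0.04, 0, 0, 0, 0.01], [0, 0, -0.04, 0, 0, 0, 0.01], [0, 0, 0, 0, 0, -0.168, 0.01], [0, 0, 0, 0, 0, -0.168, 0.01], [0, 0, 0, 0, 0, -0.168, 0.01], [0, 0, 0, 0, 0, -0.168, 0.01], [0, 0, 0, 0, 0, -0.168, 0.01], [0, 0, 0, 0, 0, -0.168, 0.01], [0, 0, 0, 0, 0, -0.168, 0.01], [0, 0, 0, 0, 0, -0.168, 0.01], [0, 0, 0, 0, 0, -0.168, 0.01], [0, 0, 0, 0, 0, -0.167, 0.01], [0, 0, 0, 0, 0, 0, 0.01], [0, 0, 0, 0, 0, 0, 0.01]])

```text
t: 8.12
position: [0.5443, -0.128, 0.1048]
ee_rot: [2.474, 1.936, 0.0]
wrist_force: [-0.9, 0.0, -0.8]
finger_gap: 0.0169
finger_force: 29.3
```

```bash
python3 - <<'E'
from h import *
from station import arm
o=arm.observe();print(o["position"],o["finger_gap"],o["finger_force"],o["wrist_force"])
print(plan(o,[.5638,-.324,.06],1.331))
E
```

```text
[ 0.54429084 -0.12800346  0.10484565] 0.016939442780959435 29.304262697696686 [-0.92940771  0.01863577 -0.75524852]
(array([-0.1856,  0.066 ,  0.0449]), array([ 0.0004,  0.    , -0.0029]))
```

Call:
carry_out(series=[[-0.037, 0.0132, 0, 0, 0, 0, 0.01], [-0.037, 0.0132, 0, 0, 0, 0, 0.01], [-0.037, 0.0132, 0, 0, 0, 0, 0.01], [-0.037, 0.0132, 0, 0, 0, 0, 0.01], [-0.0376, 0.0132, 0, 0, 0, 0, 0.01], [0, 0, 0.03, 0, 0, 0, 0.01], [0, 0, 0.03, 0, 0, -0.003, 0.01], [0, 0, 0.01, 0, 0, 0, 0.01], [0, 0, 0, 0, 0, 0, 0.01], [0, 0, 0, 0, 0, 0, 0.01]])

```text
t: 9.38
position: [0.5654, -0.3245, 0.0361]
ee_rot: [2.466, 1.943, 0.001]
wrist_force: [-0.8, 0.2, -0.0]
finger_gap: 0.0171
finger_force: 29.4
```

```bash
python3 - <<'E'
from h import *
from station import arm,optics
o=arm.observe();print(o["position"],o["finger_gap"],o["finger_force"],o["wrist_force"])
print(plan(o,[.5638,-.324,.0178],1.331))
c=optics.capture("wrist"); cv2.imwrite("pics/w3.png",c["color"])
E
```

```text
[ 0.56544368 -0.32445508  0.03608978] 0.01712547244896237 29.37411904335022 [-0.78683528  0.15774404 -0.01014832]
(array([ 0.0001, -0.0017,  0.0183]), array([0.0023, 0.0009, 0.0034]))
```

View pics/w3.png

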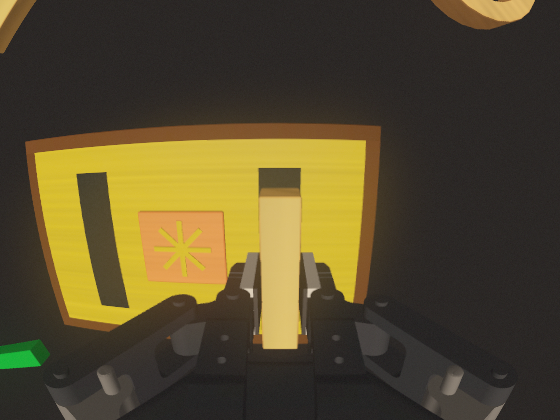

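The bar is held straight at column ~279, over the band at (280,178). I'll check the lateral offset numerically.

```bash
python3 - <<'E'
from h import *
from station import arm,optics
o=arm.observe(); c=optics.capture("wrist"); np.savez("pics/w3.npz",**c)
g=c["color"][...,2].astype(float)
for r in (174,180,184): 
    row=g[r]; print(r,[ (j+ (row[j]-120)/(row[j]-row[j+1])).round(2) for j in range(60,330) if (row[j]-120)*(row[j+1]-120)<0])
ca,sa=np.cos(-.24),np.sin(-.24); B=np.array([.5638,-.324,.012]); 
pts=np.array([[x,y] for y in(.045,.03) for x in(-.011,.011)]);X=np.c_[pts@np.array([[ca,sa],[-sa,ca]]),0*pts[:,0]]+B
print(proj(c,X,True).round(1).tolist())
B=np.array([.4571,-.2979,.012]);X=np.c_[pts@np.array([[ca,sa],[-sa,ca]]),0*pts[:,0]]+B
print(proj(c,X,True).round(1).tolist())
E
```

```text
174 [np.float64(76.27), np.float64(105.68), np.float64(258.48), np.float64(299.38)]
180 [np.float64(76.92), np.float64(106.28), np.float64(258.48), np.float64(299.38)]
184 [np.float64(77.47), np.float64(106.69), np.float64(258.64), np.float64(299.32)]
[[256.4, 168.4], [298.8, 168.5], [256.7, 196.4], [298.3, 196.5]]
[[75.4, 173.5], [105.2, 172.0], [78.5, 197.8], [108.0, 197.4]]
```

Call:
carry_out(series=[[0, -0.0009, 0, 0, 0, 0.003, 0.01], [0, 0, 0.01, 0, 0, 0, 0.01], [0, 0, 0.006, 0, 0, 0, 0.01], [0, 0, 0.002, 0, 0, 0, 0.01], [0, 0, 0, 0, 0, 0, 0.01], [0, 0, 0, 0, 0, 0, 0.01]])

```text
t: 10.22
position: [0.5632, -0.3235, 0.017]
ee_rot: [-2.47, -1.94, 0.001]
wrist_force: [-6.4, 3.0, 11.4]
finger_gap: 0.0169
finger_force: 31.1
```

Call:
carry_out(series=[[0, 0, 0, 0, 0, 0, 0.024], [0, 0, 0, 0, 0, 0, 0.028], [0, 0, 0, 0, 0, 0, 0.03], [0, 0, -0.01, 0, 0, 0, 0.03], [0, 0, -0.03, 0, 0, 0, 0.03], [0, 0, -0.04, 0, 0, 0, 0.05], [0, 0, 0, 0, 0, 0, 0.05], [0, 0, 0, 0, 0, 0, 0.05]])

```text
t: 11.22
position: [0.5636, -0.3238, 0.0968]
ee_rot: [2.47, 1.94, 0.0]
wrist_force: [0.3, 0.6, -1.4]
finger_gap: 0.05
finger_force: 0.0
```

```bash
python3 - <<'E'
from h import *
from station import arm,optics
o=arm.observe(); c=optics.capture("wrist"); np.savez("pics/w4.npz",**c)
V=view(c,True)
off=lambda M,z:[m+[0,0,z] for m in M]
wood=lambda im:(im[...,0]>75)&(im[...,2]>120)
print(o["position"],fit([V],off(MODELS["bar"],.012),(.5638,-.324,1.331),wood))
cv2.imwrite("pics/w4.png",c["color"][120:420,150:450])
print(plan(o,[.4343,-.1176,.09],.566))
E
```

```text
[ 0.56364055 -0.32382934  0.09675793] (array([ 0.56182489, -0.32582708,  1.33583999]), np.float64(0.15789116547768975))
(array([ 0.1697, -0.1745,  0.0066]), array([ 7.000e-04, -0.000e+00,  7.658e-01]))
```

View pics/w4.png

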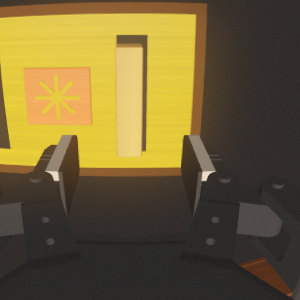

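The bar lies along the band, perhaps 1–2 mm left of centre (bar columns 117–143, band 116–148). I'll place bar B, then view both from higher up and correct.

Call:
carry_out(series=[[0.034, -0.035, 0, 0, 0, 0, 0.05], [0.034, -0.035, 0, 0, 0, 0, 0.05], [0.034, -0.035, 0, 0, 0, 0, 0.05], [0.034, -0.035, 0, 0, 0, 0, 0.05], [0.0337, -0.0345, 0.006, 0, 0, 0, 0.05], [0, 0, 0, 0, 0, 0.154, 0.05], [0, 0, 0, 0, 0, 0.153, 0.05], [0, 0, 0, 0, 0, 0.153, 0.05], [0, 0, 0, 0, 0, 0.153, 0.05], [0, 0, 0, 0, 0, 0.153, 0.05], [0, 0, 0, 0, 0, 0, 0.05], [0, 0, 0, 0, 0, 0, 0.05]])

```text
t: 12.78
position: [0.4336, -0.1173, 0.0896]
ee_rot: [-3.014, -0.882, 0.002]
wrist_force: [0.4, 0.9, -0.2]
finger_gap: 0.0499
finger_force: 0.0
```

```bash
python3 - <<'E'
from h import *
from station import arm
o=arm.observe();print(plan(o,[.4343,-.1176,.0055],.566))
E
```

```text
(array([0.0005, 0.0007, 0.0841]), array([-0.0011,  0.0007,  0.0031]))
```

Call:
carry_out(series=[[0.0005, 0.0007, 0.03, 0, 0, 0.003, 0.05], [0, 0, 0.03, 0, 0, 0, 0.05], [0, 0, 0.016, 0, 0, 0, 0.05], [0, 0, 0.008, 0, 0, 0, 0.05], [0, 0, 0, 0, 0, 0, 0.05], [0, 0, 0, 0, 0, 0, 0.01], [0, 0, 0, 0, 0, 0, 0.01], [0, 0, 0, 0, 0, 0, 0.01], [0, 0, 0, 0, 0, 0, 0.01], [0, 0, 0, 0, 0, 0, 0.01]], squeeze=30)

```text
t: 14.02
position: [0.436, -0.1183, 0.0074]
ee_rot: [3.017, 0.872, 0.003]
wrist_force: [-0.7, 0.1, 6.4]
finger_gap: 0.0171
finger_force: 30.1
```

Call:
carry_out(series=[[0, 0, -0.02, 0, 0, 0, 0.01], [0, 0, -0.04, 0, 0, 0, 0.01], [0, 0, -0.03, 0, 0, 0, 0.01], [0, 0, 0, 0, 0, -0.153, 0.01], [0, 0, 0, 0, 0, -0.153, 0.01], [0, 0, 0, 0, 0, -0.153, 0.01], [0, 0, 0, 0, 0, -0.153, 0.01], [0, 0, 0, 0, 0, -0.153, 0.01], [0, 0, 0, 0, 0, 0, 0.01], [0, 0, 0, 0, 0, 0, 0.01]])

```text
t: 15.28
position: [0.4349, -0.1178, 0.0963]
ee_rot: [2.478, 1.932, 0.0]
wrist_force: [0.1, -0.0, 0.6]
finger_gap: 0.0171
finger_force: 29.4
```

```bash
python3 - <<'E'
from h import *
from station import arm
o=arm.observe();print(plan(o,[.4571,-.2979,.045],1.331))
E
```

```text
(array([-0.1692,  0.0654,  0.0513]), array([ 0.    , -0.    , -0.0066]))
```

Call:
carry_out(series=[[-0.034, 0.0131, 0, 0, 0, 0, 0.01], [-0.034, 0.0131, 0, 0, 0, 0, 0.01], [-0.034, 0.0131, 0, 0, 0, 0, 0.01], [-0.034, 0.0131, 0, 0, 0, 0, 0.01], [-0.0332, 0.013, 0, 0, 0, -0.0066, 0.01], [0, 0, 0.03, 0, 0, 0, 0.01], [0, 0, 0.02, 0, 0, 0, 0.01], [0, 0, 0.01, 0, 0, 0, 0.01], [0, 0, 0, 0, 0, 0, 0.01], [0, 0, 0, 0, 0, 0, 0.01], [0, 0, 0, 0, 0, 0, 0.01]])

```text
t: 16.65
position: [0.4584, -0.2983, 0.0374]
ee_rot: [2.467, 1.943, 0.001]
wrist_force: [-0.2, 0.3, 0.1]
finger_gap: 0.0172
finger_force: 29.4
```

```bash
python3 - <<'E'
from h import *
from station import arm,optics
o=arm.observe(); c=optics.capture("wrist"); np.savez("pics/w5.npz",**c);cv2.imwrite("pics/w5.png",c["color"])
print(o["position"],plan(o,[.4571,-.2979,.018],1.331))
g=c["color"][...,2].astype(float)
for r in range(150,190,4): 
    row=g[r]; print(r,[ (j+ (row[j]-120)/(row[j]-row[j+1])).round(1) for j in range(200,500) if (row[j]-120)*(row[j+1]-120)<0])
ca,sa=np.cos(-.24),np.sin(-.24)
pts=np.array([[x,y] for y in(.045,.03) for x in(-.011,.011)])
B=np.array([.4571,-.2979,.012]);X=np.c_[pts@np.array([[ca,sa],[-sa,ca]]),0*pts[:,0]]+B
print(proj(c,X,True).round(1).tolist())
E
```

```text
[ 0.45844734 -0.29828952  0.03743728] (array([ 0.0001, -0.0014,  0.0194]), array([0.0017, 0.0008, 0.0033]))
150 []
154 []
158 []
162 []
166 []
170 [np.float64(258.7), np.float64(300.1)]
174 [np.float64(258.8), np.float64(300.2), np.float64(451.5), np.float64(480.8)]
178 [np.float64(259.0), np.float64(299.7), np.float64(450.8), np.float64(480.5)]
182 [np.float64(259.0), np.float64(299.7), np.float64(450.4), np.float64(480.1)]
186 [np.float64(258.9), np.float64(299.7), np.float64(450.9), np.float64(451.2)]
[[257.3, 168.1], [299.5, 168.2], [257.7, 195.9], [299.0, 196.0]]
```

View pics/w5.png

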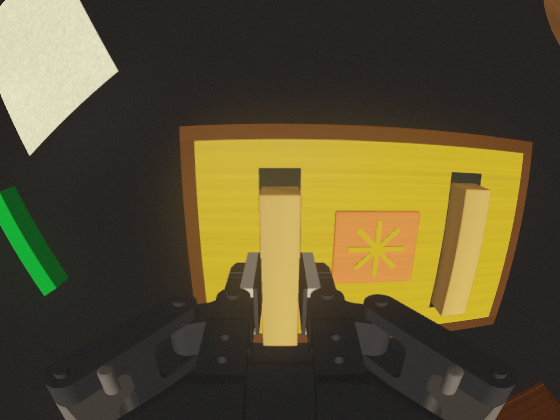

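Bar B sits over its band (bar ~280, band 258.9–299.9), so it needs almost no lateral correction. Lowering.

Call:
carry_out(series=[[0, -0.0002, 0, 0, 0, 0.003, 0.01], [0, 0, 0.01, 0, 0, 0, 0.01], [0, 0, 0.006, 0, 0, 0, 0.01], [0, 0, 0.0025, 0, 0, 0, 0.01], [0, 0, 0, 0, 0, 0, 0.01], [0, 0, 0, 0, 0, 0, 0.01]])

```text
t: 17.45
position: [0.4571, -0.2975, 0.0191]
ee_rot: [-2.469, -1.94, 0.001]
wrist_force: [-9.9, 7.3, 21.9]
finger_gap: 0.0169
finger_force: 32.4
```

Call:
carry_out(series=[[0, 0, -0.001, 0, 0, 0, 0.01], [0, 0, -0.0005, 0, 0, 0, 0.01], [0, 0, 0, 0, 0, 0, 0.018], [0, 0, 0, 0, 0, 0, 0.024], [0, 0, 0, 0, 0, 0, 0.028], [0, 0, 0, 0, 0, 0, 0.03], [0, 0, -0.01, 0, 0, 0, 0.03], [0, 0, -0.03, 0, 0, 0, 0.03], [0, 0, -0.05, 0, 0, 0, 0.05], [0.03, 0.03, -0.05, 0, 0, 0, 0.05], [0.03, 0.03, -0.05, 0, 0, 0, 0.05], [0.015, 0, -0.04, 0, 0, 0, 0.05], [0, 0, 0, 0, 0, 0, 0.05], [0, 0, 0, 0, 0, 0, 0.05]])

```text
t: 19.2
position: [0.5299, -0.2412, 0.2445]
ee_rot: [2.471, 1.941, -0.0]
wrist_force: [-0.3, 0.6, -0.9]
finger_gap: 0.0501
finger_force: 0.0
```

```bash
python3 - <<'E'
from h import *
from station import arm,optics
o=arm.observe(); c=optics.capture("wrist"); np.savez("pics/w6.npz",**c)
V=view(c,True,3)
ca,sa=np.cos(-.24),np.sin(-.24)
t=topdown(c,.4,.64,-.42,-.2,.012,2500,True); cv2.imwrite("pics/top6.png",t)
off=lambda M,z:[m+[0,0,z] for m in M]
# top face only: pale wood
wood=lambda im:(im[...,0]>85)&(im[...,2]>120)
for sg in(1,-1):
  B=np.array([.5105,-.311])+sg*.055*np.array([ca,sa])
  q,f=fit([V],off(MODELS["bar"],.012),(*B,1.331),wood); d=q[:2]-B
  print(sg,q.round(4),round(f,3),"tray dx,dy",(d@[ca,sa]).round(4),(d@[-sa,ca]).round(4))
print(o["position"])
E
```

```text
1 [ 0.5624 -0.3272  1.3549] 0.199 tray dx,dy -0.0007 -0.0034
-1 [ 0.4552 -0.2994  1.3069] 0.268 tray dx,dy -0.0015 -0.0019
[ 0.52994686 -0.24119316  0.24450362]
```

View pics/top6.png

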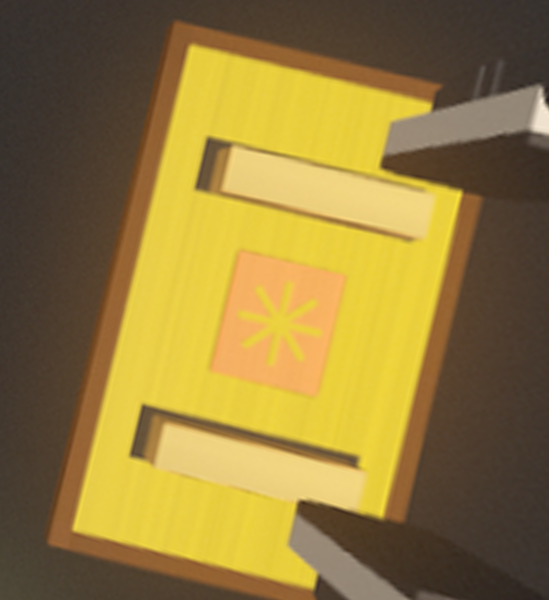

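The bars are on the bands, but the fingers block a precise fit. I'm moving so the camera looks straight down on the plate.

Call:
carry_out(series=[[-0.04, 0, 0, 0, 0, 0, 0.05], [-0.04, 0, 0.01, 0, 0, 0, 0.05], [-0.04, 0, 0.01, 0, 0, 0, 0.05], [-0.04, 0, 0.01, 0, 0, 0, 0.05], [-0.03, -0.002, 0.01, 0, 0, 0, 0.05], [0, 0, 0, 0, 0, 0, 0.05], [0, 0, 0, 0, 0, 0, 0.05]])

```text
t: 20.12
position: [0.4825, -0.4248, 0.2033]
ee_rot: [-2.47, -1.938, -0.0]
wrist_force: [0.4, 0.4, -0.1]
finger_gap: 0.0503
finger_force: 0.0
```

```bash
cat > m.py <<'E'
from h import *
from station import arm,optics
import sys
o=arm.observe(); c=optics.capture("wrist"); np.savez(f"pics/{sys.argv[1]}.npz",**c)
V=view(c,True,3)
def wood(im):
    l=cv2.cvtColor(im,cv2.COLOR_BGR2HSV); return (l[...,1]<150)&(l[...,2]>140)
top=[rect(0,0,.08,.018,.03)]
ca,sa=np.cos(-.24),np.sin(-.24)
pos=[]
for sg in(1,-1):
  B=np.array([.5105,-.311])+sg*.055*np.array([ca,sa])
  q,f=fit([V],top,(*B,1.331),wood); d=q[:2]-B; pos.append(q)
  print(sg,q.round(4),round(f,3),"tray dx,dy",(d@[ca,sa]).round(4),(d@[-sa,ca]).round(4))
yl=lambda im:(im[...,2]>110)&(im[...,0]<90)
# brass+engraving outline of the whole tray (216x136)
print("tray",fit([V],[rect(0,0,.216,.136,.012)],(.5105,-.311,-.24),lambda im:(im[...,2].astype(int)-im[...,0]>30)))
t=topdown(c,.4,.64,-.42,-.2,.012,2500,True); cv2.imwrite(f"pics/top{sys.argv[1]}.png",t)
print(o["position"])
E
python3 m.py w7
```

```text
1 [ 0.5627 -0.3243  1.3317] 0.027 tray dx,dy -0.0011 -0.0006
-1 [ 0.4568 -0.2984  1.3282] 0.08 tray dx,dy -0.0002 -0.0005
tray (array([ 0.50768621, -0.32994495, -0.27144461]), np.float64(0.03682047957429835))
[ 0.48249971 -0.42479381  0.20333094]
```

View pics/topw7.png

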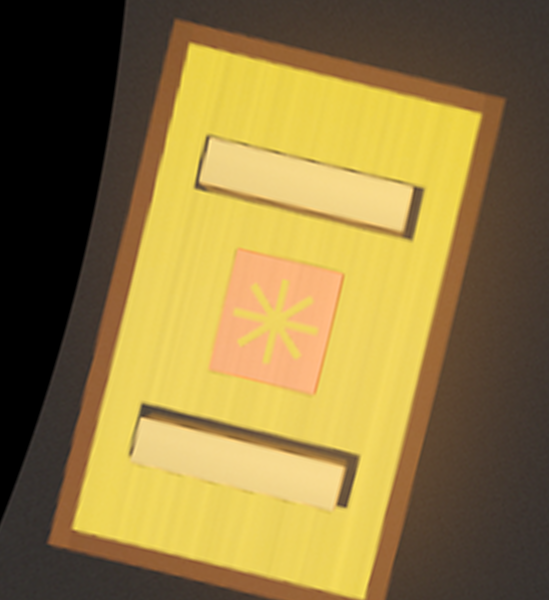

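Both bars lie along their bands within about 1 mm, apart from roughly 1–2 mm sideways on bar A. That is good enough. Now the cover.

Call:
carry_out(series=[[0.0453, 0.0078, 0, 0, 0, 0, 0.07], [0.0453, 0.0078, 0, 0, 0, 0, 0.07], [0.0453, 0.0078, 0, 0, 0, 0, 0.07], [0.0453, 0.0078, 0, 0, 0, 0, 0.07], [0.0453, 0.0078, 0, 0, 0, 0, 0.07], [0.0453, 0.0078, 0, 0, 0, 0, 0.07], [0.0453, 0.0078, 0, 0, 0, 0, 0.07], [0.0453, 0.0078, 0, 0, 0, 0, 0.07], [0.0453, 0.0078, 0, 0, 0, 0, 0.07], [0.0453, 0.0078, 0, 0, 0, 0, 0.07], [0, 0, 0.03, 0, 0, -0.134, 0.07], [0, 0, 0.03, 0, 0, -0.134, 0.07], [0, 0, 0.03, 0, 0, -0.134, 0.07], [0, 0, 0.03, 0, 0, 0, 0.07], [0, 0, 0, 0, 0, 0, 0.07], [0, 0, 0, 0, 0, 0, 0.07]])

```text
t: 22.18
position: [0.667, -0.0032, 0.0862]
ee_rot: [2.032, 2.394, 0.002]
wrist_force: [0.1, 0.9, 0.2]
finger_gap: 0.0702
finger_force: 0.0
```

```bash
python3 - <<'E'
from h import *
from station import arm
o=arm.observe();print(o["position"],plan(o,[.6661,-.0036,.002],1.733))
E
```

```text
[ 0.66704485 -0.00316388  0.08621964] (array([-0.0002, -0.0011,  0.0842]), array([0.0016, 0.0003, 0.001 ]))
```

Call:
carry_out(series=[[-0.0002, -0.001, 0.03, 0, 0, 0, 0.07], [0, 0, 0.03, 0, 0, 0, 0.07], [0, 0, 0.015, 0, 0, 0, 0.07], [0, 0, 0.007, 0, 0, 0, 0.07], [0, 0, 0, 0, 0, 0, 0.07], [0, 0, 0, 0, 0, 0, 0.06]])

```text
t: 22.92
position: [0.6665, -0.0042, 0.0041]
ee_rot: [2.033, 2.393, 0.002]
wrist_force: [0.4, -0.4, 0.6]
finger_gap: 0.06
finger_force: 0.0
```

Call:
carry_out(series=[[0, 0, 0.0025, 0, 0, 0, 0.056], [0, 0, 0.002, 0, 0, 0, 0.056], [0, 0, 0, 0, 0, 0, 0.056]])

```text
t: 23.3
position: [0.6652, -0.0041, -0.0021]
ee_rot: [-2.033, -2.394, 0.0]
wrist_force: [-0.6, -0.0, 0.3]
finger_gap: 0.056
finger_force: 0.0
```

Call:
carry_out(series=[[0, 0, 0, 0, 0, 0, 0.04], [0, 0, 0, 0, 0, 0, 0.04], [0, 0, 0, 0, 0, 0, 0.04], [0, 0, 0, 0, 0, 0, 0.04]], squeeze=70)

```text
t: 23.8
position: [0.6659, -0.0041, -0.0014]
ee_rot: [2.033, 2.394, 0.001]
wrist_force: [-0.9, 0.1, 5.6]
finger_gap: 0.0481
finger_force: 73.6
```

Call:
carry_out(series=[[0, 0, -0.02, 0, 0, 0, 0.04], [0, 0, -0.04, 0, 0, 0, 0.04], [0, 0, -0.05, 0, 0, 0, 0.04], [0, 0, -0.02, 0, 0, 0, 0.04], [0, 0, 0, 0, 0, -0.167, 0.04], [0, 0, 0, 0, 0, -0.167, 0.04], [0, 0, 0, 0, 0, -0.167, 0.04], [0, 0, 0, 0, 0, -0.167, 0.04], [0, 0, 0, 0, 0, -0.167, 0.04], [0, 0, 0, 0, 0, -0.167, 0.04], [0, 0, 0, 0, 0, -0.167, 0.04], [0, 0, 0, 0, 0, 0, 0.04], [0, 0, 0, 0, 0, 0, 0.04]])

```text
t: 25.42
position: [0.665, -0.0041, 0.1274]
ee_rot: [-0.381, -3.117, 0.0]
wrist_force: [0.1, -1.0, -2.9]
finger_gap: 0.048
finger_force: 73.0
```

```bash
python3 - <<'E'
from h import *
from station import arm,optics
o=arm.observe();print(o["position"],o["wrist_force"],o["wrist_torque"],plan(o,[.5105,-.311,.1],2.9016))
c=optics.capture("wrist"); cv2.imwrite("pics/w8.png",c["color"])
E
```

```text
[ 0.66497355 -0.00405829  0.12737711] [ 0.10663044 -1.00391169 -2.88857459] [-0.01574382 -0.07863026 -0.00732279] (array([ 0.0761, -0.3351,  0.0275]), array([-0.0002, -0.0012, -0.003 ]))
```

View pics/w8.png

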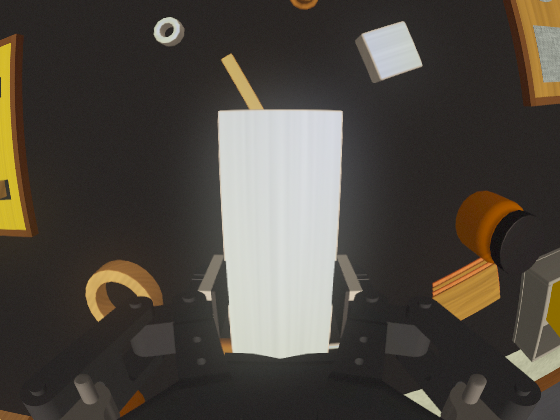

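The cover is held straight and centred (columns 219–342, centre 280). Carrying it over.

Call:
carry_out(series=[[0.0095, -0.0419, 0, 0, 0, 0, 0.04], [0.0095, -0.0419, 0, 0, 0, 0, 0.04], [0.0095, -0.0419, 0, 0, 0, 0, 0.04], [0.0095, -0.0419, 0, 0, 0, 0, 0.04], [0.0095, -0.0419, 0, 0, 0, 0, 0.04], [0.0095, -0.0419, 0, 0, 0, 0, 0.04], [0.0095, -0.0419, 0, 0, 0, 0, 0.04], [0.0096, -0.0418, 0, 0, 0, -0.003, 0.04], [0, 0, 0.03, 0, 0, 0, 0.04], [0, 0, 0.03, 0, 0, 0, 0.04], [0, 0, 0.02, 0, 0, 0, 0.04], [0, 0, 0, 0, 0, 0, 0.04], [0, 0, 0, 0, 0, 0, 0.04]])

```text
t: 27.1
position: [0.5129, -0.312, 0.0493]
ee_rot: [0.37, 3.118, -0.001]
wrist_force: [0.5, -0.3, -3.3]
finger_gap: 0.0479
finger_force: 73.2
```

```bash
python3 - <<'E'
from h import *
from station import arm,optics
o=arm.observe();print(o["position"],plan(o,[.5105,-.311,.029],2.9016))
c=optics.capture("wrist"); np.savez("pics/w9.npz",**c); cv2.imwrite("pics/w9.png",c["color"])
E
```

```text
[ 0.51294338 -0.3119774   0.04930884] (array([0.0026, 0.0004, 0.0203]), array([-0.0006,  0.0015,  0.0037]))
```

View pics/w9.png

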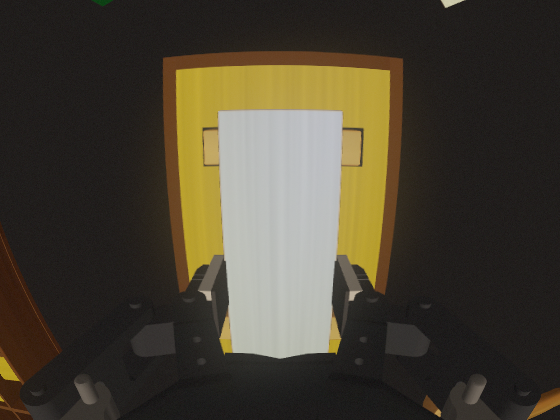

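The tray centre is at column ~283 and the cover at ~280, so I'll shift about 1.5 mm in tool y and lower.

Call:
carry_out(series=[[0.0025, 0.0014, 0, 0, 0, 0.003, 0.04], [0, 0, 0.01, 0, 0, 0, 0.04], [0, 0, 0.006, 0, 0, 0, 0.04], [0, 0, 0.002, 0, 0, 0, 0.04], [0, 0, 0, 0, 0, 0, 0.04], [0, 0, 0, 0, 0, 0, 0.04]])

```text
t: 27.9
position: [0.5101, -0.3098, 0.0303]
ee_rot: [0.375, 3.119, -0.0]
wrist_force: [0.3, 0.2, -2.8]
finger_gap: 0.0481
finger_force: 73.2
```

Call:
carry_out(series=[[0, 0, 0.001, 0, 0, 0, 0.04], [0, 0, 0.0005, 0, 0, 0, 0.04], [0, 0, 0, 0, 0, 0, 0.04]])

```text
t: 28.28
position: [0.51, -0.3097, 0.0287]
ee_rot: [0.375, 3.119, -0.0]
wrist_force: [-0.8, -0.1, -2.3]
finger_gap: 0.048
finger_force: 73.2
```

Call:
carry_out(series=[[0, 0, 0.0008, 0, 0, 0, 0.04], [0, 0, 0, 0, 0, 0, 0.04]])

```text
t: 28.52
position: [0.51, -0.3097, 0.0286]
ee_rot: [-0.375, -3.119, 0.0]
wrist_force: [-3.4, 3.1, 6.0]
finger_gap: 0.0478
finger_force: 74.1
```

Call:
carry_out(series=[[0, 0, 0.0006, 0, 0, 0, 0.04], [0, 0, 0, 0, 0, 0, 0.04]])

```text
t: 28.78
position: [0.5101, -0.3097, 0.0286]
ee_rot: [-0.375, -3.119, 0.0]
wrist_force: [-5.3, 4.4, 10.1]
finger_gap: 0.0481
finger_force: 74.7
```

Call:
carry_out(series=[[0, 0, -0.0008, 0, 0, 0, 0.04], [0, 0, 0, 0, 0, 0, 0.052], [0, 0, 0, 0, 0, 0, 0.058], [0, 0, 0, 0, 0, 0, 0.062], [0, 0, -0.01, 0, 0, 0, 0.062], [0, 0, -0.03, 0, 0, 0, 0.062], [0, 0, -0.045, 0, 0, 0, 0.062], [-0.04, 0, -0.045, 0, 0, 0, 0.062], [-0.04, 0, -0.045, 0, 0, 0, 0.062], [-0.04, 0, 0, 0, 0, 0, 0.062], [0, 0, 0, 0, 0, 0, 0.062], [0, 0, 0, 0, 0, 0, 0.062]])

```text
t: 30.28
position: [0.6261, -0.3379, 0.2026]
ee_rot: [-0.374, -3.118, -0.001]
wrist_force: [0.3, -0.6, -0.3]
finger_gap: 0.0619
finger_force: 0.0
```

```bash
python3 - <<'E'
from h import *
from station import arm,optics
o=arm.observe(); c=optics.capture("wrist"); np.savez("pics/w10.npz",**c)
V=view(c,True,3)
gr=lambda im:(cv2.cvtColor(im,cv2.COLOR_BGR2HSV)[...,1]<70)&(im.max(2)>110)
print("cover",fit([V],[rect(0,0,.15,.05,.042)],(.5105,-.311,-.24),gr))
br=lambda im:(im[...,2].astype(int)-im[...,0]>30)|(im.max(2)>110)
print("tray",fit([V],[rect(0,0,.216,.136,.012)],(.5105,-.311,-.24),br))
cv2.imwrite("pics/topw10.png",topdown(c,.38,.64,-.42,-.2,.042,2200,True))
print(o["position"],plan(o,[.4403,.0061,.15],1.6))
E
```

```text
cover (array([ 0.50858339, -0.30997224, -0.2394694 ]), np.float64(0.013130363758077607))
tray (array([ 0.51178482, -0.31087848, -0.23878761]), np.float64(0.014186950273916433))
[ 0.62612399 -0.33787296  0.20262433] (array([0.2619, 0.2902, 0.053 ]), array([-5.0000e-04, -1.2000e-03,  1.3025e+00]))
```

View pics/topw10.png

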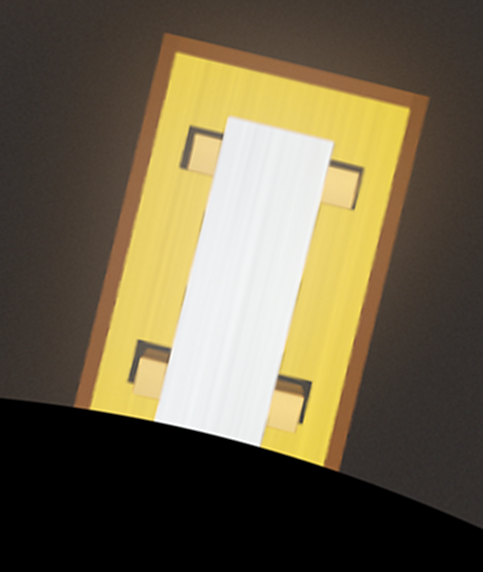

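The cover rests across both bars, clear of the engraving. Its near end is cut off in this view, so I'll back up and re-measure the lengthwise centring.

Call:
carry_out(series=[[-0.03, 0, -0.03, 0, 0, 0, 0.062], [-0.03, 0, -0.03, 0, 0, 0, 0.062], [0, 0, -0.02, 0, 0, 0, 0.062], [0, 0, 0, 0, 0, 0, 0.062], [0, 0, 0, 0, 0, 0, 0.062]])

```text
t: 30.95
position: [0.684, -0.3523, 0.2824]
ee_rot: [-0.375, -3.118, -0.001]
wrist_force: [-0.4, 0.1, -1.2]
finger_gap: 0.0619
finger_force: 0.0
```

```bash
python3 - <<'E'
from h import *
from station import arm,optics
o=arm.observe(); W={n:optics.capture(n) for n in("wrist","scene","side")}
gr=lambda im:(cv2.cvtColor(im,cv2.COLOR_BGR2HSV)[...,1]<70)&(im.max(2)>100)
br=lambda im:(im[...,2].astype(int)-im[...,0]>25)|(im.max(2)>110)
ca,sa=np.cos(-.24),np.sin(-.24)
for n,c in W.items():
    V=view(c,n=="wrist",3)
    h=lambda l,w,z0,z1:[np.concatenate([rect(0,0,l,w,z0),rect(0,0,l,w,z1)])]
    a,fa=fit([V],h(.15,.05,.03,.042),(.509,-.31,-.24),gr); b,fb=fit([V],h(.216,.136,0,.012),(.5105,-.311,-.24),br)
    d=a[:2]-b[:2]; print(n,a.round(4),round(fa,3),b.round(4),round(fb,3),"in tray",(d@[ca,sa]).round(4),(d@[-sa,ca]).round(4))
    P=pp(V,place([rect(0,0,.216,.136,.012)],(.5105,-.311,-.24))[0])/3; print(P.round(0).tolist())
    cv2.imwrite(f"pics/c_{n}.png",c["color"])
print(o["position"])
E
```

```text
wrist [ 0.5081 -0.3097 -0.2397] 0.025 [ 0.5127 -0.3107 -0.2354] 0.031 in tray -0.0047 -0.0002
[[200.0, -145.0], [332.0, -145.0], [210.0, 73.0], [322.0, 73.0]]
scene [ 0.4567 -0.2912 -0.4375] 0.499 [ 0.5123 -0.3089 -0.2342] 0.546 in tray -0.0581 0.004
[[147.0, 278.0], [203.0, 246.0], [199.0, 362.0], [258.0, 321.0]]
side [ 0.5095 -0.3136 -0.2718] 0.1 [ 0.5099 -0.3106 -0.2343] 0.027 in tray 0.0003 -0.003
[[371.0, 155.0], [342.0, 183.0], [304.0, 123.0], [273.0, 146.0]]
[ 0.68402238 -0.35225052  0.28235556]
```

```bash
sed -i 's/\[f\*s,0,800\],\[0,f\*s,500\]/[f*s,0,1200],[0,f*s,1000]/; s/(1600,1100)/(2400,1800)/' h.py
cat > mc.py <<'E'
from h import *
from station import arm,optics
o=arm.observe(); c=optics.capture("wrist"); np.savez("pics/w11.npz",**c)
gr=lambda im:(cv2.cvtColor(im,cv2.COLOR_BGR2HSV)[...,1]<70)&(im.max(2)>100)
br=lambda im:(im[...,2].astype(int)-im[...,0]>25)|(im.max(2)>110)
ca,sa=np.cos(-.24),np.sin(-.24)
h=lambda l,w,z0,z1:[np.concatenate([rect(0,0,l,w,z0),rect(0,0,l,w,z1)])]
for f in("w10","w11"):
    V=view(load(f"pics/{f}.npz"),True,3)
    a,fa=fit([V],h(.15,.05,.03,.042),(.509,-.31,-.24),gr); b,fb=fit([V],h(.216,.136,0,.012),(.5105,-.311,-.24),br)
    d=a[:2]-b[:2]; print(f,a.round(4),round(fa,3),b.round(4),round(fb,3),"in tray",(d@[ca,sa]).round(4),(d@[-sa,ca]).round(4))
V=view(c,True,2); P=pp(V,np.r_[place([rect(0,0,.216,.136,.012)],(.5105,-.311,-.24))[0],place([rect(0,0,.15,.05,.042)],(.5105,-.311,-.24))[0]])
x0,y0=(P.min(0)-30).astype(int);x1,y1=(P.max(0)+30).astype(int)
im=V["im"][max(y0,0):y1,x0:x1].copy()
for k in(0,4): cv2.polylines(im,[(P[k:k+4][[0,1,3,2]]-[x0,max(y0,0)]).astype(np.int32)],True,(0,0,255) if k else (255,0,0),1)
cv2.imwrite("pics/mc.png",im); print(im.shape)
E
python3 mc.py
```

```text
w10 [ 0.5159 -0.3117 -0.238 ] 0.057 [ 0.536  -0.3168 -0.2398] 0.05 in tray -0.0207 0.0002
w11 [ 0.5444 -0.3187 -0.241 ] 0.085 [ 0.5648 -0.3237 -0.2405] 0.058 in tray -0.021 0.0
(495, 324, 3)
```

View pics/mc.png

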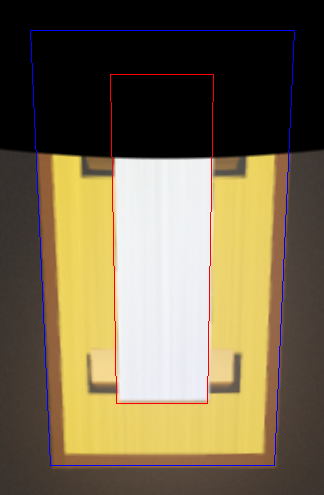

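The cover's near end and sides match the centred outline (red) to about 1 mm, and the blue tray outline matches too, so the plate kit is done. The stamp comes next, with numeric checks only since I've used all my picture views.

Call:
carry_out(series=[[0, 0, 0, 0, 0, 0.163, 0.05], [0, 0, 0, 0, 0, 0.163, 0.05], [0, 0, 0, 0, 0, 0.163, 0.05], [0, 0, 0, 0, 0, 0.163, 0.05], [0, 0, 0, 0, 0, 0.163, 0.05], [0, 0, 0, 0, 0, 0.163, 0.05], [0, 0, 0, 0, 0, 0.163, 0.05], [0, 0, 0, 0, 0, 0.16, 0.05], [0.0365, -0.0234, 0, 0, 0, 0, 0.05], [0.0365, -0.0234, 0, 0, 0, 0, 0.05], [0.0365, -0.0234, 0, 0, 0, 0, 0.05], [0.0365, -0.0234, 0, 0, 0, 0, 0.05], [0.0365, -0.0234, 0, 0, 0, 0, 0.05], [0.0365, -0.0234, 0.01, 0, 0, 0, 0.05], [0.0365, -0.0234, 0.02, 0, 0, 0, 0.05], [0.0365, -0.0234, 0.03, 0, 0, 0, 0.05], [0.0365, -0.0234, 0.03, 0, 0, 0, 0.05], [0.0365, -0.023, 0.03, 0, 0, 0, 0.05], [0, 0, 0, 0, 0, 0, 0.05], [0, 0, 0, 0, 0, 0, 0.05]])

```text
t: 33.65
position: [0.4406, 0.0052, 0.1635]
ee_rot: [2.186, 2.255, 0.001]
wrist_force: [0.5, 0.1, 0.5]
finger_gap: 0.05
finger_force: 0.0
```

```bash
python3 - <<'E'
from h import *
from station import arm,optics
o=arm.observe();c=optics.capture("wrist"); V=view(c,True,2)
print(o["position"],fit([V],MODELS["stamp"],(.4403,.0061,0),bright))
print(plan(o,[.4403,.0061,.02],1.6))
E
```

```text
[0.44057216 0.00518423 0.16346891] (array([0.44108609, 0.00562567, 0.31985324]), np.float64(0.06431242406024372))
(array([ 0.001 , -0.0004,  0.1435]), array([0.001 , 0.0004, 0.002 ]))
```

Call:
carry_out(series=[[0.0008, 0, 0.04, 0, 0, 0, 0.05], [0, 0, 0.04, 0, 0, 0, 0.05], [0, 0, 0.03, 0, 0, 0, 0.05], [0, 0, 0.02, 0, 0, 0, 0.05], [0, 0, 0.011, 0, 0, 0, 0.05], [0, 0, 0, 0, 0, 0, 0.05], [0, 0, 0, 0, 0, 0, 0.01], [0, 0, 0, 0, 0, 0, 0.01], [0, 0, 0, 0, 0, 0, 0.01], [0, 0, 0, 0, 0, 0, 0.01]], squeeze=50)

```text
t: 34.95
position: [0.4412, 0.006, 0.0233]
ee_rot: [2.186, 2.254, 0.002]
wrist_force: [-1.0, 0.3, 5.1]
finger_gap: 0.0184
finger_force: 48.8
```

Call:
carry_out(series=[[0, 0, -0.02, 0, 0, 0, 0.01], [0, 0, -0.04, 0, 0, 0, 0.01], [0, 0, -0.05, 0, 0, 0, 0.01], [0, 0, 0, 0, 0, 0, 0.01], [0, 0, 0, 0, 0, 0, 0.01]])

```text
t: 35.58
position: [0.4399, 0.0062, 0.1316]
ee_rot: [-2.187, -2.255, 0.0]
wrist_force: [0.0, -0.3, -3.1]
finger_gap: 0.0181
finger_force: 49.6
```

```bash
python3 - <<'E'
from h import *
from station import arm,optics
q=np.array([.527,.3174]); a=-.0261; u=np.array([np.cos(a),np.sin(a)])
print("round",q-.045*u,"square",q+.045*u)
o=arm.observe();print(o["position"],o["finger_gap"],o["wrist_force"],plan(o,[*(q-.045*u),.07],1.6))
E
```

```text
round [0.48201533 0.31857437] square [0.57198467 0.31622563]
[0.43987512 0.00622318 0.13164268] 0.0180629083954534 [ 0.02148999 -0.34992043 -3.08032024] (array([0.3109, 0.0517, 0.0616]), array([-0.0001, -0.    ,  0.0015]))
```

Call:
carry_out(series=[[0.0389, 0.0065, 0, 0, 0, 0, 0.01], [0.0389, 0.0065, 0, 0, 0, 0, 0.01], [0.0389, 0.0065, 0, 0, 0, 0, 0.01], [0.0389, 0.0065, 0, 0, 0, 0, 0.01], [0.0389, 0.0065, 0, 0, 0, 0, 0.01], [0.0389, 0.0065, 0, 0, 0, 0, 0.01], [0.0389, 0.0065, 0, 0, 0, 0, 0.01], [0.0386, 0.0062, 0, 0, 0, 0, 0.01], [0, 0, 0, 0, 0, 0, 0.01], [0, 0, 0, 0, 0, 0, 0.01]])

```text
t: 36.83
position: [0.4811, 0.3177, 0.1298]
ee_rot: [-2.186, -2.255, 0.006]
wrist_force: [-0.0, -0.3, -2.5]
finger_gap: 0.0183
finger_force: 49.5
```

```bash
python3 - <<'E'
from h import *
from station import arm,optics
o=arm.observe();print(o["position"],plan(o,[.482,.3186,.033],1.6))
# refined stray from w2 and the tray outline there
for n,c in (("w2",load("pics/w2.npz")),("scene",optics.capture("scene")),("side",optics.capture("side"))):
    V=view(c,n=="w2",2)
    print(n,[fit([V],[m],(.527,.3174,-.026),gray)[0].round(4)for m in MODELS["pads"]])
E
```

```text
[0.48105611 0.31770415 0.12979529] (array([0.0011, 0.0013, 0.0968]), array([-0.0033,  0.002 ,  0.002 ]))
w2 [array([ 0.5269,  0.3174, -0.0248]), array([ 0.527 ,  0.3174, -0.0255])]
scene [array([ 0.5279,  0.3214, -0.0307]), array([ 0.528 ,  0.319 , -0.0114])]
side [array([ 0.5271,  0.3175, -0.01  ]), array([ 0.5267,  0.317 , -0.0338])]
```

Call:
carry_out(series=[[0.001, 0.0012, 0.03, 0, 0, 0, 0.01], [0, 0, 0.03, 0, 0, 0, 0.01], [0, 0, 0.02, 0, 0, 0, 0.01], [0, 0, 0.01, 0, 0, 0, 0.01], [0, 0, 0.005, 0, 0, 0, 0.01], [0, 0, 0, 0, 0, 0, 0.01], [0, 0, 0, 0, 0, 0, 0.01]])

```text
t: 37.8
position: [0.4843, 0.32, 0.0381]
ee_rot: [2.187, 2.255, 0.003]
wrist_force: [0.1, -0.1, -1.2]
finger_gap: 0.0186
finger_force: 49.5
```

Call:
carry_out(series=[[0, 0, 0.003, 0, 0, 0, 0.01], [0, 0, 0, 0, 0, 0, 0.01], [0, 0, 0, 0, 0, 0, 0.01]])

```text
t: 38.17
position: [0.4835, 0.3195, 0.034]
ee_rot: [-2.187, -2.255, 0.0]
wrist_force: [-0.0, -0.0, -1.5]
finger_gap: 0.0183
finger_force: 49.5
```

```bash
python3 - <<'E'
from h import *
from station import arm
o=arm.observe();print(o["position"],o["wrist_force"],plan(o,[.482,.3183,.031],1.6),np.abs(o["qvel"]).max())
E
```

```text
[0.48350446 0.31954099 0.03401595] [-0.02575433 -0.02926222 -1.48730491] (array([-0.0012, -0.0015,  0.003 ]), array([-0.    , -0.    ,  0.0015])) 0.0011784656845772751
```

Call:
carry_out(series=[[-0.0012, -0.0015, 0.0015, 0, 0, 0, 0.01], [0, 0, 0.001, 0, 0, 0, 0.01], [0, 0, 0, 0, 0, 0, 0.01], [0, 0, 0, 0, 0, 0, 0.01]])

```text
t: 38.67
position: [0.4821, 0.3183, 0.0315]
ee_rot: [2.187, 2.255, 0.0]
wrist_force: [0.2, 0.3, -2.9]
finger_gap: 0.0182
finger_force: 49.9
```

Call:
carry_out(series=[[0, 0, 0.0006, 0, 0, 0, 0.01], [0, 0, 0, 0, 0, 0, 0.01]])

```text
t: 38.92
position: [0.4821, 0.3184, 0.0314]
ee_rot: [2.187, 2.255, 0.0]
wrist_force: [-3.2, -2.4, 5.2]
finger_gap: 0.0183
finger_force: 50.2
```

Call:
carry_out(series=[[0, 0, 0.0006, 0, 0, 0, 0.01], [0, 0, 0, 0, 0, 0, 0.01]])

```text
t: 39.17
position: [0.4822, 0.3184, 0.0314]
ee_rot: [2.187, 2.255, 0.0]
wrist_force: [-6.3, -3.1, 10.2]
finger_gap: 0.0179
finger_force: 51.0
```

Call:
carry_out(series=[[0, 0, -0.0008, 0, 0, 0, 0.012], [0, 0, 0, 0, 0, 0, 0.022], [0, 0, 0, 0, 0, 0, 0.03], [0, 0, 0, 0, 0, 0, 0.04], [0, 0, -0.02, 0, 0, 0, 0.045], [0, 0, -0.04, 0, 0, 0, 0.05], [0, 0, -0.05, 0, 0, 0, 0.06], [-0.0348, 0.0119, 0, 0, 0, 0, 0.06], [-0.0348, 0.0119, 0, 0, 0, 0, 0.06], [-0.0348, 0.0119, 0, 0, 0, 0, 0.06], [-0.0348, 0.0119, 0, 0, 0, 0, 0.06], [-0.0348, 0.0119, 0, 0, 0, 0, 0.06], [-0.0348, 0.0117, 0, 0, 0, -0.136, 0.06], [0, 0, 0, 0, 0, 0, 0.06], [0, 0, 0, 0, 0, 0, 0.06]])

```text
t: 41.05
position: [0.5598, 0.1121, 0.1422]
ee_rot: [2.031, 2.396, 0.002]
wrist_force: [0.4, -0.1, 0.5]
finger_gap: 0.0602
finger_force: 0.0
```

```bash
python3 - <<'E'
from h import *
from station import arm,optics
o=arm.observe();c=optics.capture("wrist"); V=view(c,True,2)
print(o["position"],fit([V],MODELS["block"],(.5595,.1115,.165),bright))
off=[m+[0,0,.008] for m in MODELS["stamp"]]
print("stamp",fit([V],off,(.482,.3185,0),lambda im:(im[...,2]>90)&(im[...,0]<.55*im[...,2])&(im[...,1]>.72*im[...,2])))
print(plan(o,[.5595,.1115,.006],1.736))
E
```

```text
[0.55982782 0.11206817 0.14215115] (array([0.55255853, 0.12140804, 0.16285652]), np.float64(0.5448920698394101))
stamp (array([0.47471888, 0.3233625 , 0.20898924]), np.float64(0.5429772584762671))
(array([-0.0006, -0.0006,  0.1362]), array([ 0.001 , -0.0004, -0.0006]))
```

Call:
carry_out(series=[[-0.0004, -0.0005, 0.04, 0, 0, 0, 0.06], [0, 0, 0.04, 0, 0, 0, 0.06], [0, 0, 0.03, 0, 0, 0, 0.06], [0, 0, 0.02, 0, 0, 0, 0.06], [0, 0, 0.008, 0, 0, 0, 0.06], [0, 0, 0, 0, 0, 0, 0.06], [0, 0, 0, 0, 0, 0, 0.03], [0, 0, 0, 0, 0, 0, 0.03], [0, 0, 0, 0, 0, 0, 0.03], [0, 0, 0, 0, 0, 0, 0.03]], squeeze=70)

```text
t: 42.35
position: [0.5607, 0.1115, 0.0049]
ee_rot: [2.028, 2.397, 0.004]
wrist_force: [-0.5, 0.8, 6.9]
finger_gap: 0.0387
finger_force: 72.4
```

Call:
carry_out(series=[[0, 0, -0.02, 0, 0, 0, 0.03], [0, 0, -0.04, 0, 0, 0, 0.03], [0, 0, -0.05, 0, 0, 0, 0.03], [0, 0, 0, 0, 0, 0.095, 0.03], [0, 0, 0, 0, 0, 0.096, 0.03], [0, 0, 0, 0, 0, 0, 0.03], [0, 0, 0, 0, 0, 0, 0.03]])

```text
t: 43.22
position: [0.5591, 0.1112, 0.1134]
ee_rot: [-2.246, -2.197, 0.0]
wrist_force: [0.3, 0.4, -3.6]
finger_gap: 0.0384
finger_force: 71.5
```

```bash
python3 - <<'E'
from h import *
from station import arm
o=arm.observe();print(o["position"],o["wrist_force"],plan(o,[.572,.3162,.09],1.545))
E
```

```text
[0.55907709 0.11123308 0.11342012] [ 0.30512552  0.35305361 -3.5562277 ] (array([0.2052, 0.0083, 0.0234]), array([-0.    ,  0.    ,  0.0035]))
```

Call:
carry_out(series=[[0.041, 0.0017, 0, 0, 0, 0, 0.03], [0.041, 0.0017, 0, 0, 0, 0, 0.03], [0.041, 0.0017, 0, 0, 0, 0, 0.03], [0.041, 0.0017, 0, 0, 0, 0, 0.03], [0.041, 0.0015, 0, 0, 0, 0.003, 0.03], [0, 0, 0.03, 0, 0, 0, 0.03], [0, 0, 0.03, 0, 0, 0, 0.03], [0, 0, 0.02, 0, 0, 0, 0.03], [0, 0, 0.01, 0, 0, 0, 0.03], [0, 0, 0, 0, 0, 0, 0.03], [0, 0, 0, 0, 0, 0, 0.03], [0, 0, 0, 0, 0, 0, 0.03]])

```text
t: 44.72
position: [0.5735, 0.3164, 0.0246]
ee_rot: [2.251, 2.19, 0.003]
wrist_force: [0.3, -0.3, -3.3]
finger_gap: 0.0386
finger_force: 71.3
```

```bash
python3 - <<'E'
from h import *
from station import arm
o=arm.observe();print(o["position"],o["wrist_force"],plan(o,[.572,.3162,.0125],1.545))
E
```

```text
[0.57348003 0.31638737 0.02459569] [ 0.2584932  -0.33101627 -3.27975512] (array([-0.0002, -0.0015,  0.0121]), array([ 0.002 , -0.001 , -0.0016]))
```

Call:
carry_out(series=[[0, -0.0014, 0.006, 0, 0, 0, 0.03], [0, 0, 0.004, 0, 0, 0, 0.03], [0, 0, 0.001, 0, 0, 0, 0.03], [0, 0, 0, 0, 0, 0, 0.03], [0, 0, 0, 0, 0, 0, 0.03]])

```text
t: 45.35
position: [0.571, 0.3161, 0.013]
ee_rot: [-2.252, -2.191, 0.001]
wrist_force: [-6.0, -2.0, 7.2]
finger_gap: 0.0385
finger_force: 72.5
```

Call:
carry_out(series=[[0, 0, -0.0005, 0, 0, 0, 0.03], [0, 0, 0, 0, 0, 0, 0.042], [0, 0, 0, 0, 0, 0, 0.047], [0, 0, 0, 0, 0, 0, 0.05], [0, 0, -0.01, 0, 0, 0, 0.05], [0, 0, -0.03, 0, 0, 0, 0.05], [0, 0, -0.05, 0, 0, 0, 0.05], [0, 0, -0.05, 0, 0, 0, 0.05], [-0.04, -0.015, -0.05, 0, 0, 0, 0.05], [-0.04, -0.015, -0.02, 0, 0, 0, 0.05], [-0.04, -0.015, 0, 0, 0, 0, 0.05], [0, 0, 0, 0, 0, 0, 0.05], [0, 0, 0, 0, 0, 0, 0.05]])

```text
t: 46.98
position: [0.5239, 0.1995, 0.2209]
ee_rot: [2.252, 2.19, 0.002]
wrist_force: [-1.2, 0.4, -0.6]
finger_gap: 0.0498
finger_force: 0.0
```

```bash
python3 - <<'E'
from h import *
from station import arm,optics
o=arm.observe();c=optics.capture("wrist");np.savez("pics/w12.npz",**c); V=view(c,True,2)
up=lambda M,z:[m+[0,0,z] for m in M]
a=-.0261; u=np.array([np.cos(a),np.sin(a)]); w=np.array([-u[1],u[0]])
def hsv(im): return cv2.cvtColor(im,cv2.COLOR_BGR2HSV)
brass=lambda im:(hsv(im)[...,1]>150)&(hsv(im)[...,0]>20)&(hsv(im)[...,0]<35)&(im.max(2)>70)
q=np.array([.527,.3174])
nz=lambda im:(im.max(2)>60)
def rep(n,r,t): d=r[0][:2]-t; print(n,r[0].round(4),round(r[1],3),"off",(d@u).round(4),(d@w).round(4))
rep("tray",fit([V],[np.concatenate([rect(0,0,.196,.116,0),rect(0,0,.196,.116,.012)])],(*q,a),nz),q)
rep("stamp",fit([V],up(MODELS["stamp"],.008),(.482,.3186,0),brass),q-.045*u)
for th in(130,150,170):
  steel=lambda im:(hsv(im)[...,1]<60)&(im.max(2)>th)
  rep("block",fit([V],[rect(0,0,.04,.04,.033)],(.572,.3162,a),steel),q+.045*u)
p=pp(V,[[.482,.3186,.058],[.572,.3162,.033],[.597,.3162,.008]]).astype(int); print([V["im"][y,x].tolist() for x,y in p])
print(o["position"])
E
```

```text
tray [0.54   0.3241 0.0205] 0.258 off 0.0129 0.007
stamp [0.4771 0.3146 0.3499] 6.107 off -0.0048 -0.0041
block [ 0.5701  0.3201 -0.0373] 0.453 off -0.002 0.0038
block [ 0.5701  0.3201 -0.0373] 0.452 off -0.002 0.0038
block [ 0.575   0.3202 -0.0285] 0.436 off 0.0029 0.004
[[107, 224, 249], [251, 245, 241], [182, 192, 190]]
[0.52393678 0.19953542 0.22091302]
```

```bash
python3 - <<'E'
from h import *
V=view(load("pics/w12.npz"),True,3)
up=lambda M,z:[m+[0,0,z] for m in M]
a=-.0261; u=np.array([np.cos(a),np.sin(a)]); w=np.array([-u[1],u[0]]); q=np.array([.527,.3174])
hsv=lambda im: cv2.cvtColor(im,cv2.COLOR_BGR2HSV)
def rep(n,r,t): d=r[0][:2]-t; print(n,r[0].round(4),round(r[1],3),"off",(d@u).round(4),(d@w).round(4))
for s in(80,110,130):
  brass=lambda im:(hsv(im)[...,1]>s)&(hsv(im)[...,0]>=17)
  rep("stamp",fit([V],up(MODELS["stamp"],.008),(.482,.3186,0),brass),q-.045*u)
for th in(215,228,238):
  rep("block",fit([V],[rect(0,0,.04,.04,.033)],(.572,.3162,a),lambda im:im.min(2)>th),q+.045*u)
# colours along the line through stamp and block in tray x
for x in np.arange(-.11,.111,.01):
  P=pp(V,[[*(q+x*u),.008],[*(q+x*u+.0265*w),.008]]).astype(int); print(round(x,3),[V["im"][r,c].tolist() for c,r in P])
E
```

```text
stamp [0.4815 0.3178 0.1132] 0.052 off -0.0005 -0.0008
stamp [0.4815 0.3174 0.221 ] 0.089 off -0.0005 -0.0012
stamp [0.4816 0.317  0.4937] 0.121 off -0.0004 -0.0015
block [ 0.5703  0.3152 -0.0076] 0.141 off -0.0017 -0.0011
block [ 0.5708  0.3149 -0.0579] 0.185 off -0.0012 -0.0014
block [ 0.6369  0.299  -0.5187] 1.0 off 0.0653 -0.0155
-0.11 [[50, 54, 62], [51, 55, 62]]
-0.1 [[54, 60, 70], [54, 60, 71]]
-0.09 [[60, 111, 157], [64, 117, 163]]
-0.08 [[90, 168, 215], [84, 160, 207]]
-0.07 [[177, 188, 186], [87, 160, 208]]
-0.06 [[99, 217, 244], [184, 196, 196]]
-0.05 [[106, 223, 249], [189, 200, 197]]
-0.04 [[46, 119, 154], [179, 190, 188]]
-0.03 [[110, 225, 250], [186, 196, 194]]
-0.02 [[190, 202, 199], [91, 166, 214]]
-0.01 [[91, 161, 207], [94, 168, 215]]
-0.0 [[93, 162, 208], [95, 168, 216]]
0.01 [[95, 162, 208], [95, 169, 216]]
0.02 [[188, 198, 197], [183, 194, 191]]
0.03 [[251, 242, 238], [193, 204, 200]]
0.04 [[246, 239, 235], [180, 190, 187]]
0.05 [[249, 242, 238], [180, 190, 187]]
0.06 [[247, 243, 238], [185, 194, 192]]
0.07 [[181, 191, 188], [174, 184, 181]]
0.08 [[93, 161, 207], [94, 168, 214]]
0.09 [[76, 134, 179], [80, 143, 189]]
0.1 [[64, 76, 96], [62, 74, 93]]
0.11 [[59, 63, 70], [58, 62, 68]]
```

Stamp and block are both within about 2 mm of their pad centres, and the gripper is clear of everything. Handing in.

```bash
python3 -c "
from station import arm
print(arm.close_job())"
```

```text
the job is handed in; nothing more can be done
None
```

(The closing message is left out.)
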